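Empty the ball-knob race and sort the knobs by colour

ROBOT

A 7-joint arm with a two-finger parallel gripper is mounted at the origin on the work surface. World frame = base frame: x ahead of the robot, y to its left, z up, the work surface at z = 0. Lengths are in m, angles in rad, forces in N, time in s.
With the tool pointing down it reaches from about 0.425 to 0.95 m from the base axis. Payload 4.7 kg.
Tool frame: the origin (TCP) lies on the mounting face of the last link; the fingertips stand 182 mm ahead of it and the grasp point (between the pads) lies 164 mm ahead of it (robot.tcp_to_tips is the distance from the TCP to the fingertips, in m); z points along the fingers, y is the line along which they close (so a half turn about z gives the same grasp; the last joint's range is limited). The gripper opens to 87 mm and grips with 3 to 60 N. Pads are 19 mm wide; open, the fingers measure 117 mm over their backs; the gripper's body (75 mm by 190 mm) begins 51 mm behind the grasp point.
Start: joints at [-1.185, 0.469, -0.049, 1.532, 0.024, 1.141, -0.082], TCP at [0.272, 0.618, 0.405] pointing down, gripper open.
Joint ranges: [-2.59, 2.59], [-0.33, 1.99], [-1.39, 1.29], [0.1, 2.45], [-1.04, 4.18], [0.21, 1.99], [-2.66, 2.66]. Speed limits (rad/s): [2.57, 2.57, 3.14, 3.14, 3.14, 3.14, 3.14].

INTERFACE

Orientations are given as a 3x3 rotation matrix whose columns are the frame's x, y, z axes.
In Python, from station import robot gives the robot as it stands. Calls block until the motion is done:
- robot.move_pose(position, orientation): joint-space move of the TCP to a pose.
- robot.line_to(position, frame=None, velocity=0.15, guard=None): straight line of the TCP; frame=None keeps the orientation; velocity is the mean speed in m/s. With guard (N) it stops when the force on the tool has changed by that much, and returns True; else False.
- robot.movej(angles): joint-space move.
- robot.release() and robot.grasp(squeeze=None): open the fingers fully, or close them until they stop; squeeze is the grip in N (None keeps the last).
- robot.dwell(seconds).
- robot.inverse_kinematics(position, orientation): joint angles nearest the present ones, or None.
- robot.observe(): the state.
- robot.grab_frame(name): name is "side" or "top"; returns (picture, depth): 480x640x3 uint8, blue, green, red; 480x640 float32, m along the optical axis (not along the pixel's ray), 0 where there is no reading.
- robot.get_calibration(name): a dict with "fov_y" (degrees; the focal length in pixels is half the picture's height over the tangent of half this angle, whatever the lens; pixels are square), "cx", "cy" (the principal point, pixels), "dist" ([k1, k2, p1, p2, k3] as OpenCV has them; the pictures are not rectified), "eye" and "orientation" of the camera in the world. Camera axes: x right, y down, z forward; pixel columns grow to the right and rows downward; lengths in m; the calibration is good to about 2 mm. A picture is of the moment at which its call begins. get_calibration takes no time and is no camera call.
A pose or a line that the arm cannot do raises robot.MotionError and nothing moves.
- robot.sign_off(): hands the job in; it is judged then, once.
The state is a dict: "time_s": time; "qpos": joint angles; "dq": joint speeds; "tau": joint torques, N m; "position": TCP position; "tcp_rot": TCP orientation; "wrist_force": force on the tool from outside, world axes, zero at the start; "moment": the same for the moment, N m; "finger_gap": finger opening in m; "grasp_force": force on a finger pad.
Only numpy, scipy, OpenCV 4.12 (cv2) and the standard library are available. Lean on these libraries where they do the work, as an engineer would, in place of code of your own. Each camera call takes 0.05 s, during which the arm holds its last target. There are 200 camera calls.

TASK

Slide the race's yellow gate open, push the lacquered ball knobs round the curved track into the exit pocket one at a time, lift each out there and set it down (do not throw it or drop it from a height) in the tray of its own colour, red or blue, until the race is empty. Then slide the gate fully shut again. Leave the height gauge, kettle lid and brass weight where they are.

Things in the scene. Friction and masses are not known exactly. Their poses are not given: they have to be found in the camera images.
- race: Fixed wire ball race: round aluminium plate 330 mm across, 6 mm thick; origin at the centre of its underside, z up. Balls roll on the plate along an arc of 115 mm radius (centreline) about the origin. Angles are anticlockwise from above, from the race's +x. Pocket at 0, gate at 0.296 rad, rails from 0.41 to 4.0 rad; balls start one behind another between 0.8 and 3.3 rad, 5 mm apart or more. Plate, rails and balls are smooth and slippery.
- rails_exit (a point): Middle of the rails' exit end (angle 0.41 rad, on the centreline, 52 mm above the table). Two parallel steel rails 8 mm thick, axes 52 mm above the table and 29 mm either side of the centreline, 49 mm clear between them, tops at 56 mm. They hold the balls down: a ball is pushed from behind by something reaching into the slot between the rails, towards smaller angle, and cannot be lifted out there.
- rails_end (a point): Middle of the rails' other end (angle 4.0 rad, on the centreline, 52 mm above the table), closed by a cross bar and two posts 8 mm thick.
- pocket (a point): Centre of the open exit pocket at angle 0, on the plate's upper face, 6 mm above the table; axes as the race's. A ball is pushed in over a 2.5 mm high cross ridge (at 0.12 rad) between two brass curbs 14 mm above the table, outer edges 26 mm either side of the centreline. It stays there, its centre 28 mm above this point and within 3 mm of it, and can be gripped across the track (along the race's x).
- stop_post (a point): Top centre of the upright post that stops the ball beyond the pocket (angle -0.31 rad), 46 mm above the table, 12 mm in diameter.
- gate (a joint): Slide of the yellow gate bar that crosses the track just before the pocket, at angle 0.296 rad, from 28 to 40 mm above the table, 8 mm thick. 0 = shut (across the track), 0.065 m = fully open (drawn straight towards the race's centre). Under about 0.060 it is in a ball's way. Stays where left; about 2 N moves it.
- gate_handle (a point): Centre of the top of the gate's black upright round handle, 18 mm in diameter, top 86 mm above the table, 58 mm tall. It moves with the gate along the line through the race's centre: 57 mm from the centre when shut, 8 mm beyond the centre when fully open.
- red_tray: Loose open red tray, 200 mm (its x) by 150 mm (its y) outside, 30 mm high, walls and floor 5 mm, 0.6 kg; origin at the centre of its underside. A ball in it has its centre 33 mm above the table.
- blue_tray: Loose open blue tray, same size and origin as the red one.
- height_gauge: Bystander: steel height gauge, base 80 x 60 mm, 213 mm tall; origin at the centre of its underside.
- kettle_lid: Bystander: silver kettle lid 100 mm across, 49 mm high; origin at the centre of its underside.
- brass_weight: Bystander: brass weight 48 mm across, 73 mm high; origin at the centre of its underside.
- red1: Ball knob, lacquered red, 56 mm in diameter, about 90 g, with a small flush brass spot; origin at its centre. On a flat surface it rolls only a little before it stops. May be absent.
- red2: Ball knob, lacquered red, 56 mm in diameter, about 90 g, with a small flush brass spot; origin at its centre. On a flat surface it rolls only a little before it stops. May be absent.
- red3: Ball knob, lacquered red, 56 mm in diameter, about 90 g, with a small flush brass spot; origin at its centre. On a flat surface it rolls only a little before it stops. May be absent.
- blue1: Ball knob, lacquered blue, 56 mm in diameter, about 90 g, with a small flush brass spot; origin at its centre. On a flat surface it rolls only a little before it stops. May be absent.
- blue2: Ball knob, lacquered blue, 56 mm in diameter, about 90 g, with a small flush brass spot; origin at its centre. On a flat surface it rolls only a little before it stops. May be absent.
Not all that is in view belongs to the job. What is shaped like the red3 but grey, pink or white is not meant.

How it is judged:
By the outcome, as a careful person would: the job done as asked, in the order asked, and still so for the second after the job is handed in, with the robot touching nothing.
Of red1, red2, red3, blue1, blue2 only 3 to 4 are there at a start; the rules pass over those that are not, and their reading is None.
At some moment in a run one of red_tray, blue_tray may be knocked a few centimetres aside while the robot is not near it.
It also fails if it takes over 210 s, if anything falls off the work surface, if the arm or the gripper's body presses on something with over 40 N, if the wrist force passes 120 N, or if a joint passes its speed limit or range.

## Working session

There is one attempt and no reset: what is moved stays moved. The work goes in short steps, each a Python script; the robot and the scene stay as the last script left them, time stands still between calls to the robot, and variables do not carry over. Pictures are saved under pics/ and viewed, at most 14 in all, crops included, and the job is handed in when it is done.

```bash
ls; mkdir -p pics; python3 - <<'E'
from station import robot
import cv2
for n in("top","side"):
    p,d=robot.grab_frame(n); cv2.imwrite(f"pics/{n}0.png",p)
    c=robot.get_calibration(n); print(n,c)
print(robot.observe())
E
```

```text
pics
top {'fov_y': 54.01423661549417, 'cx': 314.5543139626481, 'cy': 232.98333907251535, 'dist': array([-0.00144727,  0.        ,  0.        ,  0.        ,  0.        ]), 'eye': array([ 0.41332056, -0.02430176,  1.12714135]), 'orientation': array([[ 0.08909591, -0.9738707 ,  0.20889657],
       [-0.9960115 , -0.08812338,  0.01397712],
       [ 0.00479676, -0.20930869, -0.97783785]])}
side {'fov_y': 56.42945877959106, 'cx': 324.3429248499611, 'cy': 244.64605643145194, 'dist': array([-0.03178525,  0.        ,  0.        ,  0.        ,  0.        ]), 'eye': array([0.46721317, 0.85415987, 0.74391489]), 'orientation': array([[-0.9833914 , -0.12391451,  0.13261427],
       [-0.18059205,  0.59515049, -0.78305964],
       [ 0.01810701, -0.7940032 , -0.60764385]])}
{'time_s': 0.1, 'qpos': array([-1.18490334,  0.46936538, -0.04862177,  1.53355235,  0.02407706,
        1.14100796, -0.08230977]), 'dq': array([-0.00089664, -0.00111484,  0.00032811, -0.00328022,  0.00069168,
       -0.00090592,  0.00105415]), 'tau': array([ 6.75428164e-04, -5.09173965e+01, -8.12386419e-02, -2.36827523e+01,
       -6.14713132e-02,  3.44903476e-02,  5.81105792e-05]), 'position': array([0.27190086, 0.61758028, 0.40381044]), 'tcp_rot': array([[-9.15213121e-01,  4.02969578e-01, -6.79377733e-04],
       [ 4.02970150e-01,  9.15211703e-01, -1.61137294e-03],
       [-2.75598229e-05, -1.74851861e-03, -9.99998471e-01]]), 'wrist_force': array([ 0.34663385, -0.18481046, -0.27492672]), 'moment': array([ 0.02960304, -0.00413001,  0.06649012]), 'grasp_force': 0.0, 'finger_gap': 0.08673907185585526}
```

View pics/top0.png

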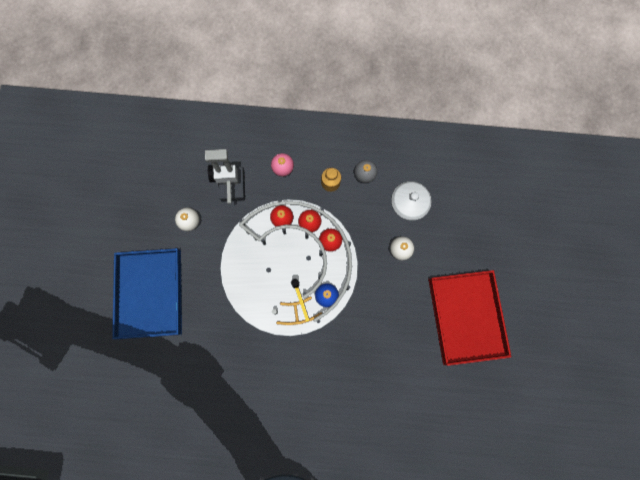

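View pics/side0.png

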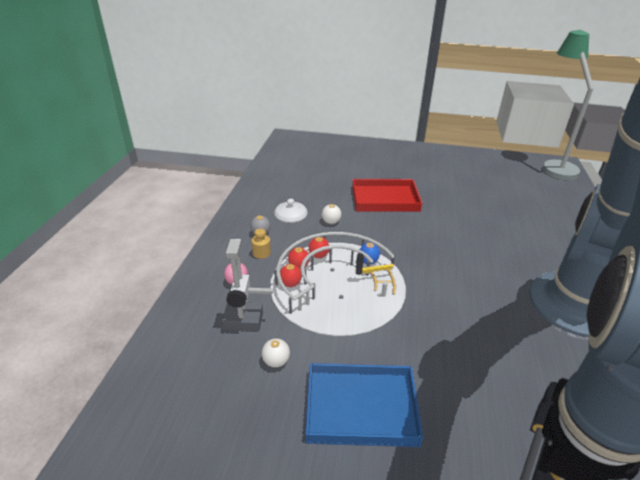

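The top view shows the blue ball first, at (326,295). The red balls are behind it at (331,239), (310,220) and (282,216). The gate handle is at (295,283), the curbs near (295,313), the blue tray at (147,293) and the red tray at (470,317). The white, pink and grey balls are decoys outside the race.

```bash
cat > h.py <<'E'
import numpy as np, cv2
from station import robot
from scipy.optimize import least_squares
def K(n):
    c=robot.get_calibration(n); f=240/np.tan(np.radians(c["fov_y"])/2)
    return np.array([[f,0,c["cx"]],[0,f,c["cy"]],[0,0,1.]]),np.array(c["dist"]),np.array(c["eye"]),np.array(c["orientation"])
def rays(n,px):
    k,d,e,R=K(n); u=cv2.undistortPoints(np.float64(px).reshape(-1,1,2),k,d).reshape(-1,2)
    return e,np.c_[u,np.ones(len(u))]@R.T
def plane(n,px,z):
    e,r=rays(n,px); return e+r*((z-e[2])/r[:,2])[:,None]
def proj(n,P):
    k,d,e,R=K(n); return cv2.projectPoints((np.float64(P).reshape(-1,3)-e)@R,np.zeros(3),np.zeros(3),k,d)[0].reshape(-1,2)
def tri(pt,ps):
    (a,r),(b,s)=rays("top",[pt]),rays("side",[ps]); r,s=r[0],s[0]
    t=np.linalg.lstsq(np.c_[r,-s],b-a,rcond=None)[0]
    p,q=a+t[0]*r,b+t[1]*s; return (p+q)/2,np.linalg.norm(p-q)
def mask(p,col):
    h,s,v=[x.astype(int) for x in cv2.split(cv2.cvtColor(p,cv2.COLOR_BGR2HSV))]
    m={"red":((h<8)|(h>172))&(s>170)&(v>60),"blue":(h>100)&(h<125)&(s>150)&(v>60),
       "yellow":(h>22)&(h<35)&(s>130)&(v>120),"brass":(h>10)&(h<=21)&(s>130)&(v>100),
       "white":(s<40)&(v>150)}[col]
    return m.astype(np.uint8)*255
def blobs(m,amin):
    c,_=cv2.findContours(m,cv2.RETR_EXTERNAL,cv2.CHAIN_APPROX_NONE)
    return [x for x in c if cv2.contourArea(x)>=amin]
def tray(n,col,p,z=.03):
    c=max(blobs(mask(p,col),400),key=cv2.contourArea)
    w=plane(n,cv2.convexHull(c).reshape(-1,2),z)[:,:2]
    (cx,cy),s,a=cv2.minAreaRect(np.float32(w*1000)); 
    if s[0]<s[1]: a+=90
    return np.array([cx,cy])/1000,np.radians(a),np.sort(s)
E
python3 - <<'E'
from h import *
im={n:cv2.imread(f"pics/{n}0.png") for n in("top","side")}
for n,p in im.items():
    for c in("red","blue"): print(n,"tray",c,tray(n,c,p))
    for c in("red","blue","brass","yellow"):
        print(n,c,[(cv2.contourArea(b),[round(float(v),1) for v in cv2.minEnclosingCircle(b)[0]],round(cv2.minEnclosingCircle(b)[1],1)) for b in blobs(mask(p,c),8)])
    m=mask(p,"white"); b=max(blobs(m,1000),key=cv2.contourArea)
    w=plane(n,b.reshape(-1,2),.006)[:,:2]
    r=least_squares(lambda q:np.hypot(*(w-q[:2]).T)-.165,w.mean(0),loss="soft_l1",f_scale=.002)
    print(n,"plate",r.x,np.median(abs(r.fun)),len(w))
    cv2.imwrite(f"pics/{n}0c.png",cv2.resize(p[190:345,210:370] if n=="top" else p[225:335,260:415],None,fx=4.8 if n=="side" else 3.8,fy=4.8 if n=="side" else 3.8,interpolation=cv2.INTER_CUBIC))
E
```

```text
top tray red (array([ 0.48418317, -0.37978711]), np.float64(0.20850783662146896), array([154.32989502, 199.34182739]))
top tray blue (array([0.47215509, 0.36848773]), np.float64(0.1560914001779885), array([150.10670471, 200.55918884]))
top red [(5614.0, [470.5, 317.0], 55.5), (327.0, [330.4, 239.5], 10.9), (305.5, [309.4, 220.6], 10.7), (307.5, [281.3, 216.3], 10.8)]
top blue [(364.0, [326.6, 294.9], 11.4), (5468.5, [145.0, 293.0], 54.6)]
top brass [(47.5, [290.5, 315.1], 15.6), (9.0, [306.5, 299.0], 4.0), (22.5, [326.6, 293.9], 3.2), (22.5, [403.9, 245.9], 3.1), (34.0, [330.6, 237.3], 3.7), (31.5, [309.0, 218.0], 3.6), (17.0, [183.7, 216.4], 2.8), (35.0, [280.5, 213.4], 3.7), (262.0, [330.8, 177.2], 9.6), (23.0, [366.5, 167.5], 2.9), (24.0, [281.2, 160.5], 3.2)]
top yellow [(67.0, [301.5, 304.0], 17.3)]
top plate [ 1.14154511 -0.03338499] 0.37436475585148743 1683
side tray red (array([ 0.48236337, -0.35796747]), np.float64(0.21080095147808167), array([179.52442932, 197.85197449]))
side tray blue (array([0.47148605, 0.37976782]), np.float64(0.15581246734331633), array([161.0138855 , 197.47502136]))
side red [(115.5, [290.1, 272.7], 9.2), (94.0, [298.0, 255.2], 8.3), (58.5, [318.0, 243.0], 8.1), (1833.0, [386.5, 195.0], 35.8)]
side blue [(7791.5, [364.1, 411.2], 64.8), (124.5, [369.2, 252.4], 9.9)]
side brass [(10.5, [556.0, 477.0], 3.6), (15.5, [537.5, 427.5], 4.7), (24.5, [289.6, 266.5], 3.7), (14.0, [298.0, 249.0], 3.2), (16.0, [318.5, 239.0], 3.5), (259.0, [261.0, 243.0], 13.6)]
side yellow [(95.0, [377.0, 266.5], 15.2)]
side plate [ 1.2485913  -1.75147839] 1.0583164906175853 913
```

View pics/top0c.png

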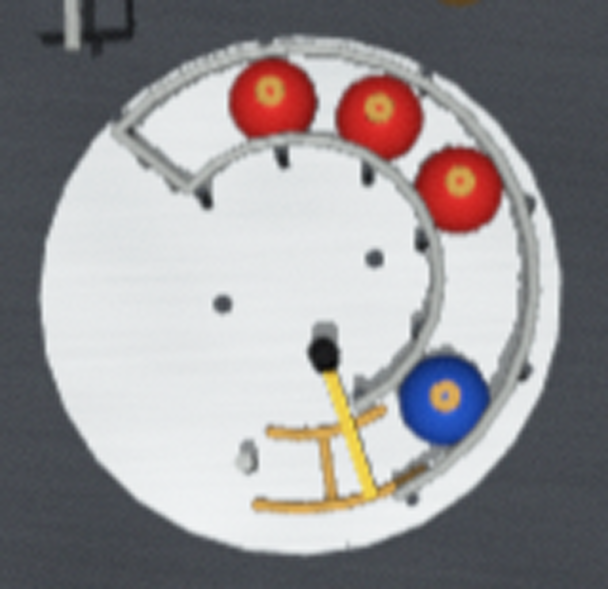

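View pics/side0c.png

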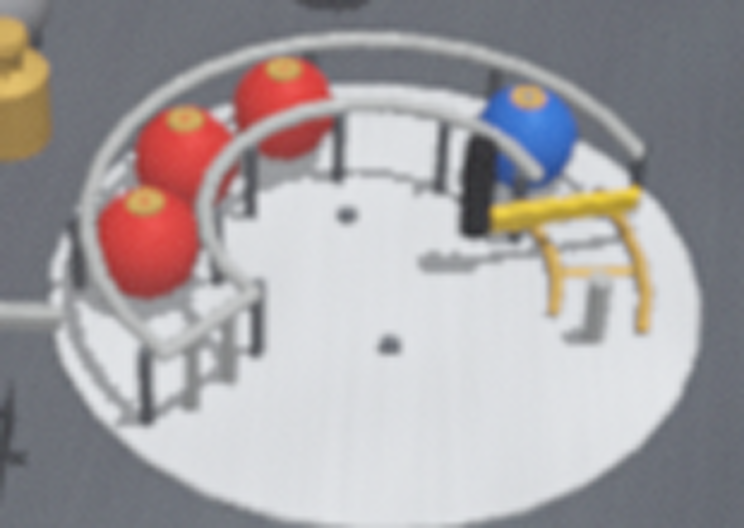

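```bash
cat > race.py <<'E'
from h import *
def platefit(n,p,roi):
    x0,y0,x1,y1=roi; m=np.zeros(p.shape[:2],np.uint8); m[y0:y1,x0:x1]=mask(p,"white")[y0:y1,x0:x1]
    b=cv2.convexHull(max(blobs(m,1000),key=cv2.contourArea))
    w=plane(n,b.reshape(-1,2),.006)[:,:2]
    r=least_squares(lambda q:np.hypot(*(w-q[:2]).T)-q[2],[*w.mean(0),.165],loss="soft_l1",f_scale=.0015)
    return r.x,np.median(abs(r.fun))
E
python3 - <<'E'
from race import *
im={n:cv2.imread(f"pics/{n}0.png") for n in("top","side")}
ct,e=platefit("top",im["top"],(215,195,362,340)); cs,e2=platefit("side",im["side"],(268,240,410,335))
print(ct,e,cs,e2)
c=ct[:2]
for n,p in im.items():
    m=mask(p,"yellow"); 
    if n=="top": m[:, :292]=0
    b=cv2.findNonZero(m).reshape(-1,2); w=plane(n,b,.04)[:,:2]
    u,s,v=np.linalg.svd(w-w.mean(0)); d=v[0]*np.sign((w.mean(0)-c)@v[0])
    off=np.cross(d,c-w.mean(0)); a=np.arctan2(*(w.mean(0)-c)[::-1])
    print(n,"gate dir",np.arctan2(d[1],d[0])-.296,"line off",off,"yaw by centre",a-.296, "radii",np.hypot(*(w-c).T).min(),np.hypot(*(w-c).T).max())
P,g=tri((275.5,306.3),(385,283.5)); print("post",P,g,np.hypot(*(P[:2]-c)),np.arctan2(*(P[:2]-c)[::-1])+.31)
P,g=tri((210+323/3.8,190+346/3.8),(260+480/4.8,225+138/4.8)); print("handle",P,g,np.hypot(*(P[:2]-c)),np.arctan2(*(P[:2]-c)[::-1])-.296)
for a,b in (((326.6,294.9),(260+530/4.8,225+136/4.8)),((330.4,239.5),(260+284/4.8,225+107/4.8)),((309.4,220.6),(260+187/4.8,225+155/4.8)),((281.3,216.3),(260+149/4.8,225+242/4.8))):
    P,g=tri(a,b); print("ball",P,g,np.hypot(*(P[:2]-c)),np.arctan2(*(P[:2]-c)[::-1]))
# rails exit end cross check: curb ends in top
for q in ((268,431),(256,504),(381,409)): P=plane("top",[[210+q[0]/3.8,190+q[1]/3.8]],.014)[0]; print("curb",P,np.hypot(*(P[:2]-c)),np.arctan2(*(P[:2]-c)[::-1]))
# rim corners of trays, both views
for col,t in(("red",((432,277),(492,271),(509,356),(445,364))),("blue",((116,253),(180,249),(180,332),(114,338)))): print(col,plane("top",t,.03)[:,:2].round(3).tolist())
E
```

```text
[0.56831239 0.04650934 0.16417502] 0.0002615548239530141 [0.57117983 0.04679249 0.16806402] 0.0010623104055578342
top gate dir -3.010572503862296 line off 0.00013524688803071006 yaw by centre -3.0119221250751487 radii 0.06002686681309263 0.13834506703222305
side gate dir -3.013641303299781 line off 0.006295762551514369 yaw by centre -3.079627486549652 radii 0.0589123873096076 0.13699274787842536
post [0.46100056 0.06507767 0.04060135] 0.011849216122269147 0.10890643503127025 3.2802575153423996
handle [0.5226723  0.02398156 0.08611857] 0.00165484827354255 0.050897134693074095 -2.9790812350150917
ball [ 0.50197889 -0.04936393  0.03372232] 0.0034900457706935843 0.11658394762978677 -2.1760568282357156
ball [ 0.63396134 -0.04746458  0.03363859] 0.0012302099773740475 0.11463368268933243 -0.9610193354876008
ball [0.67498716 0.00619729 0.03607832] 0.0007158590372173994 0.11403757419440584 -0.3613078443917244
ball [0.67939882 0.07412592 0.03369089] 0.0019403869257336897 0.11446777123113741 0.24366477921625826
curb [0.47592341 0.05594352 0.014     ] 0.09286940817904928 3.0398316358158266
curb [0.43129545 0.05864189 0.014     ] 0.13755305151730812 3.053275158968002
curb [ 0.4955677  -0.01218737  0.014     ] 0.09347242465368193 -2.4626667317128503
red [[0.568, -0.292], [0.594, -0.432], [0.404, -0.472], [0.374, -0.328]]
blue [[0.557, 0.453], [0.581, 0.305], [0.39, 0.276], [0.364, 0.423]]<stdin>:11: DeprecationWarning: Arrays of 2-dimensional vectors are deprecated. Use arrays of 3-dimensional vectors instead. (deprecated in NumPy 2.0)
```

Race centre is (0.5685, 0.0465) with yaw about -3.011 (gate line passes within 0.1 mm of centre). The balls triangulate to radius 114–117 mm, z about 34 mm, at race angles 0.84, 2.05, 2.65 and 3.26, and the handle top is at 86 mm. These all fit the given sizes. Next I check joint feasibility.

```bash
cat > act.py <<'E'
from race import *
C=np.array([.5687,.0466]); YAW=-3.011; T=robot.tcp_to_tips
def R(psi):
    y=np.array([np.cos(psi),np.sin(psi),0]); z=np.array([0,0,-1.]); return np.c_[np.cross(y,z),y,z]
def at(th,r=.115): return C+r*np.array([np.cos(YAW+th),np.sin(YAW+th)])
def P(xy,tip): return np.array([xy[0],xy[1],tip+T])
def psi_of(th): return YAW+th+np.pi   # closing line radial; half-turn equivalent
E
python3 - <<'E'
from act import *
print(T)
for th in(0,.33,.83,1.5,2.05,2.7,3.3,3.65):
    for k in(-np.pi,0):
        q=robot.inverse_kinematics(P(at(th),.03),R(psi_of(th)+k)); print(th,k,None if q is None else np.round(q,2))
for n,xy,a in(("red",(.484,-.38),.2085),("blue",(.472,.368),.156)):
  for k in(-np.pi/2,np.pi/2):
    q=robot.inverse_kinematics(P(xy,.02),R(a+k)); print(n,k,None if q is None else np.round(q,2))
for k in(-np.pi,0): print(np.round(robot.inverse_kinematics(P(at(.296,.057),.06),R(psi_of(.296)+k)),2))
E
```

```text
0.1822
0 -3.141592653589793 [-0.98  0.69  1.11  2.25 -0.93  0.79 -2.23]
0 0 [-0.44  0.42  0.33  2.22 -0.26  0.54  0.23]
0.33 -3.141592653589793 [-0.89  0.71  1.11  2.23 -0.94  0.8  -1.82]
0.33 0 [-0.35  0.43  0.33  2.2  -0.26  0.55  0.64]
0.83 -3.141592653589793 [-0.77  0.76  1.11  2.14 -0.95  0.86 -1.25]
0.83 0 [-0.23  0.47  0.31  2.11 -0.25  0.59  1.21]
1.5 -3.141592653589793 [-0.39  0.62  0.59  1.95 -0.51  0.73 -1.  ]
1.5 0 [-0.1   0.55  0.2   1.93 -0.17  0.67  1.83]
2.05 -3.141592653589793 [-0.41  0.7   0.61  1.81 -0.53  0.8  -0.49]
2.05 0 [-0.02  0.62  0.04  1.79 -0.03  0.74  2.22]
2.7 -3.141592653589793 [-0.43  0.73  0.53  1.7  -0.47  0.84 -0.01]
2.7 0 [ 0.05  0.68 -0.19  1.67  0.16  0.81  2.62]
3.3 -3.141592653589793 [-0.43  0.7   0.37  1.68 -0.33  0.82  0.38]
3.3 0 [-0.83  0.99  1.1   1.7  -0.99  1.11 -2.26]
3.65 -3.141592653589793 [-0.42  0.67  0.27  1.71 -0.24  0.79  0.6 ]
3.65 0 [-0.9   0.97  1.1   1.74 -0.98  1.09 -1.95]
red -1.5707963267948966 [ 0.06  0.75  0.79  1.87 -0.71  0.83 -0.14]
red 1.5707963267948966 [ 0.91  0.65 -0.43  1.82  0.38  0.75  2.06]
blue -1.5707963267948966 [-1.08  0.63  0.47  1.9  -0.43  0.71 -1.77]
blue 1.5707963267948966 [-0.66  0.59 -0.1   1.88  0.09  0.68  0.92]
[-0.91  0.7   1.11  2.09 -0.84  0.89 -2.02]
[-0.4   0.44  0.35  2.07 -0.24  0.67  0.53]
```

```bash
python3 - <<'E'
from act import *
th=.296; F=R(psi_of(th))
robot.move_pose(P(at(th,.057),.14),F)
print(robot.line_to(P(at(th,.057),.064),guard=10))
robot.grasp(15); o=robot.observe(); print(o["finger_gap"],o["wrist_force"],o["time_s"])
print(robot.line_to(P(at(th,-.010),.064),velocity=.06,guard=15)); o=robot.observe(); print(o["wrist_force"],o["position"],(o["position"][:2]-C)@(at(th,1)-C))
robot.release(); robot.line_to(P(at(th,-.008),.15)); 
robot.move_pose(P(at(.1,.17),.2),F)
for n in("top","side"):
    p,d=robot.grab_frame(n); cv2.imwrite(f"pics/{n}1.png",p)
p=cv2.imread("pics/side1.png");q=cv2.imread("pics/top1.png")
cv2.imwrite("pics/m1.png",np.vstack([cv2.resize(p[210:340,250:450],(600,290)),cv2.resize(q[190:345,200:400],(600,310))]))
print(robot.observe()["time_s"])
E
```

```text
False
0.01738553909623241 [ 3.84529966  1.00991486 -2.7618901 ] 4.1917
False
[-3.36811087 -1.36511271  5.47162371] [0.57752589 0.05028019 0.24621149] -0.00955767470202446
8.3583
```

View pics/m1.png

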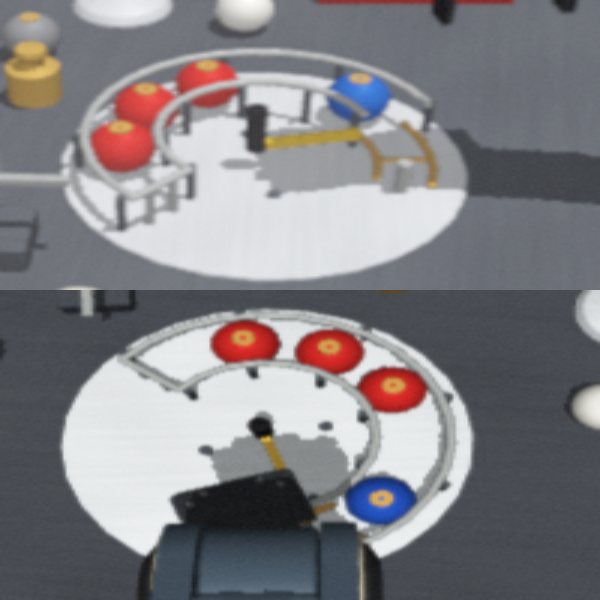

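Gate is open: in the side view the handle is now near the centre and the bar is clear of the track at the curbs. Next is the blue ball.

```bash
cat >> act.py <<'E'
K0=-np.pi
def push(th0,gap_first=None,end=.335):
    """insert closed fingers at th0 and push round to end; gap_first: shallow tip height used for the first 0.2 rad"""
    robot.grasp(10)
    robot.move_pose(P(at(th0),.10),R(psi_of(th0)+K0))
    tip=gap_first or .03
    if robot.line_to(P(at(th0),tip),velocity=.08,guard=8): print("insert contact",robot.observe()["position"][2]-T,robot.observe()["wrist_force"])
    th=th0
    if gap_first:
        th-=.2; robot.line_to(P(at(th),tip),R(psi_of(th)+K0),.06); robot.line_to(P(at(th),.03),velocity=.08,guard=8)
    f=0
    for t in np.linspace(th,end,max(2,int(np.ceil((th-end)/.2))+1))[1:]:
        hit=robot.line_to(P(at(t),.03),R(psi_of(t)+K0),.09 if t>.6 else .04,guard=15)
        f=robot.observe()["wrist_force"]
        if hit: print("guard at",t,f); break
    print("push end",f,robot.observe()["time_s"])
    b=t+.06; robot.line_to(P(at(b),.03),R(psi_of(b)+K0),.05)
    robot.line_to(P(at(b),.13))
def pick(k=0):
    F=R(psi_of(0)+k)
    robot.move_pose(P(at(0),.10),F); robot.release()
    if robot.line_to(P(at(0),.018),velocity=.1,guard=8): print("pick contact")
    robot.grasp(20); g=robot.observe()["finger_gap"]
    robot.line_to(P(at(0),.13)); o=robot.observe(); print("gap",g,o["finger_gap"],o["grasp_force"],o["wrist_force"],o["time_s"]); return o["finger_gap"]
TR={"red":(np.array([.4842,-.3798]),.2085),"blue":(np.array([.4722,.3685]),.156)}
def find(col):
    for n in("top",):
        p,_=robot.grab_frame(n); c,a,s=tray(n,col,p); print(col,n,c,a,s)
        if abs(s[0]-152)<6 and abs(s[1]-200)<5: return c,(a+np.pi/2)%np.pi-np.pi/2
    print("tray not clean, old value"); return TR[col]
def place(col,dx):
    find_c,a=find(col); xy=find_c+dx*np.array([np.cos(a),np.sin(a)])
    F=R(a+(np.pi/2))
    robot.move_pose(P(xy,.13),F); 
    if robot.line_to(P(xy,.045),velocity=.15,guard=8): print("place contact high")
    robot.line_to(P(xy,.0175),velocity=.05,guard=5)
    o=robot.observe(); print("set at",o["position"][2]-T); robot.release()
    robot.line_to(P(xy,.13)); print("t",robot.observe()["time_s"])
E
python3 - <<'E'
from act import *
push(1.25)
for n in("top","side"):
    p,d=robot.grab_frame(n); cv2.imwrite(f"pics/{n}2.png",p)
p=cv2.imread("pics/side2.png");q=cv2.imread("pics/top2.png")
cv2.imwrite("pics/m2.png",np.vstack([cv2.resize(p[210:340,250:450],(600,290)),cv2.resize(q[190:345,200:400],(600,310))]))
E
```

```text
push end [-0.07420238  0.33013363  0.63184257] 14.8417
```

View pics/m2.png

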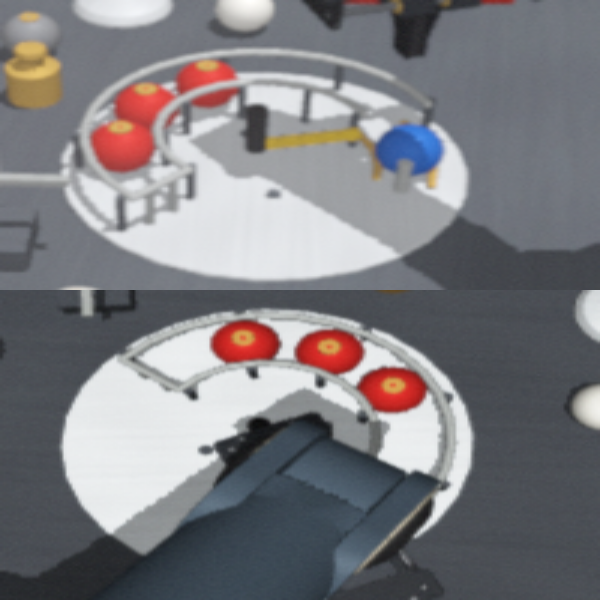

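```bash
sed -i 's/F=R(a+(np.pi\/2))/F=R(a+(np.pi\/2 if col=="blue" else -np.pi\/2))/' act.py
python3 - <<'E'
from act import *
print(proj("side",[[*at(0),.034]]), "seen ~386.7,277")
g=pick()
if .045<g<.065: place("blue",0)
for n in("top","side"):
    p,d=robot.grab_frame(n); cv2.imwrite(f"pics/{n}3.png",p)
E
```

```text
[[385.95524301 276.1549282 ]] seen ~386.7,277
gap 0.055378673975821316 0.055253058616239116 19.999926388263702 [ 0.38125217  0.31683664 -0.33910524] 22.0417
blue top [0.47234985 0.36844748] 0.15953842944541893 [150.40312195 199.49110413]
set at 0.017022841683424494
t 26.3917
```

View pics/side3.png

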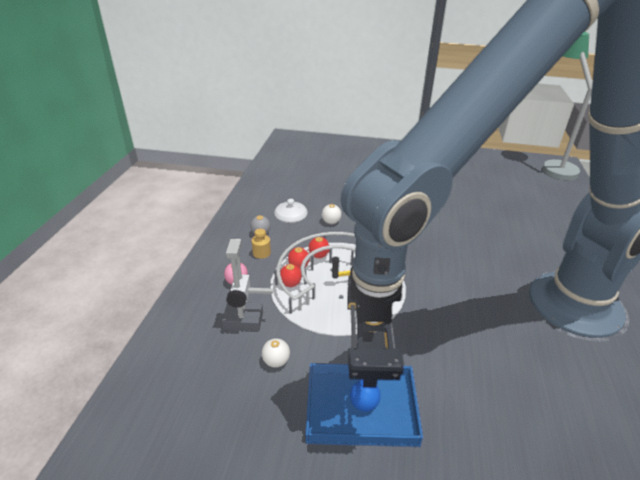

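Blue ball is resting in the blue tray at (366,397). Now the first red, with a shallow insertion into the gap at 2.36.

```bash
python3 - <<'E'
from act import *
print("gauge approx",plane("top",[[232,178],[240,205]],.0), plane("top",[[215,155]],.2))
push(2.355,gap_first=.05)
for n in("top","side"):
    p,d=robot.grab_frame(n); cv2.imwrite(f"pics/{n}4.png",p)
p=cv2.imread("pics/side4.png");q=cv2.imread("pics/top4.png")
cv2.imwrite("pics/m4.png",np.vstack([cv2.resize(p[210:340,250:450],(600,290)),cv2.resize(q[190:345,200:400],(600,310))]))
E
```

```text
gauge approx [[0.77594599 0.21063601 0.        ]
 [0.708087   0.18209519 0.        ]] [[0.75833692 0.21055359 0.2       ]]
push end [ 0.49217035 -0.22212705  0.72966904] 35.7417
```

View pics/m4.png

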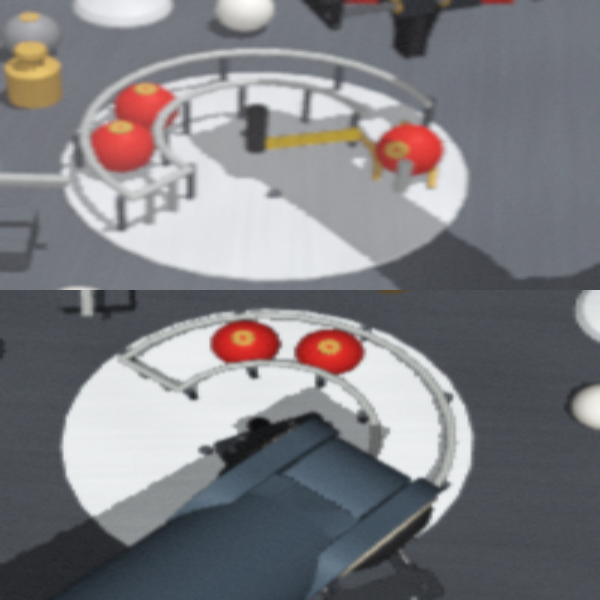

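The first red ball is in the pocket (side crop (410,150)), with two reds left at the far end.

```bash
python3 - <<'E'
from act import *
print("gauge jaw",tri((229.5,203),(284,291)))
g=pick()
assert .045<g<.065
place("red",-.06)
push(2.953,gap_first=.05)
g=pick(); 
if .045<g<.065: place("red",0)
for n in("top","side"):
    p,d=robot.grab_frame(n); cv2.imwrite(f"pics/{n}5.png",p)
E
```

```text
gauge jaw (array([0.67480826, 0.18841163, 0.09341372]), np.float64(0.021998979919921887))
gap 0.05486120371853407 0.05495698875476793 20.00002294778824 [-0.50037071  0.44181075 -0.94130842] 42.8833
red top [ 0.48408551 -0.37932565] 0.20850783662146896 [155.27328491 199.34182739]
set at 0.017031762906746933
t 47.525
push end [-0.51625946 -0.10991894  0.27529569] 58.1667
gap 0.05508575538112901 0.05508920767404633 19.999932646751404 [-0.33870642 -0.28424503 -0.31236487] 65.2083
red top [ 0.48413773 -0.37979675] 0.20850783662146896 [154.32989502 199.24893188]
set at 0.01702639931174052
t 69.8083
```

View pics/side5.png

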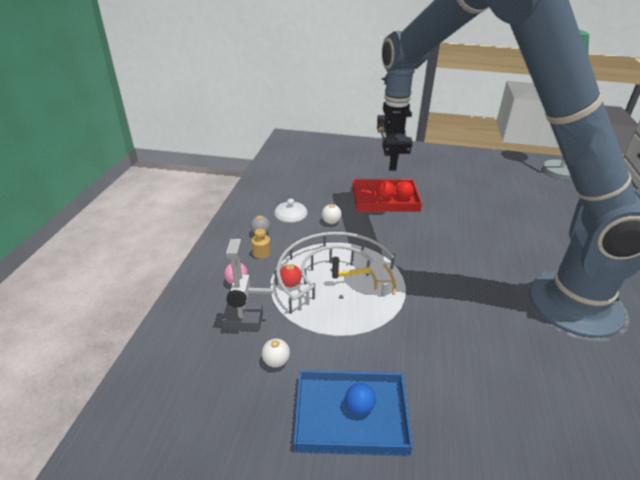

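Two red balls sit in the red tray. The blue tray has been knocked slightly but still holds its ball. The last red is at (290,275), with the height gauge's jaw near (272,291).

```bash
python3 - <<'E'
from act import *
for s in((272,291),(276,291)): print("gauge jaw",tri((228.5,203.5),s))
p=cv2.imread("pics/top5.png")
for b in blobs(mask(p,"red"),150):
    c,r=cv2.minEnclosingCircle(b)
    if r<20: w=plane("top",[c],.034)[0,:2]; print("ball",w,np.hypot(*(w-C)),(np.arctan2(*(w-C)[::-1])-YAW))
q=cv2.imread("pics/side5.png")
cv2.imwrite("pics/m5.png",np.hstack([cv2.resize(q[230:340,210:320],(400,400)),cv2.resize(p[140:250,190:300],(400,400))]))
for th,psi in((3.66,-.92),(3.66,-.6)): print(np.round(robot.inverse_kinematics(P(at(th),.03),R(psi)),2))
E
```

```text
gauge jaw (array([0.68756954, 0.19245415, 0.08950213]), np.float64(0.0033689113366209074))
gauge jaw (array([0.68296077, 0.19165183, 0.09122656]), np.float64(0.004682923942171179))
ball [0.68041668 0.07406451] 0.11504310733372239 3.2520601922418257
[-0.7   0.77  0.71  1.73 -0.63  0.88 -0.64]
[-0.67  0.75  0.65  1.73 -0.58  0.86 -0.36]
```

View pics/m5.png

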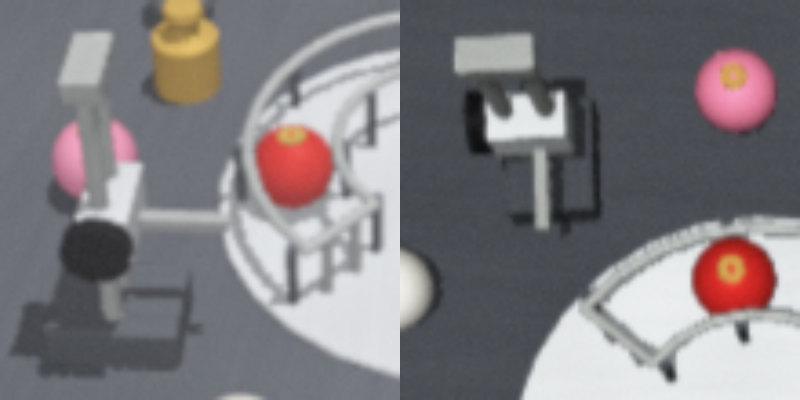

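```bash
python3 - <<'E'
from act import *
robot.grasp(10)
Q=lambda th:R(min(YAW+th,-.92))
robot.move_pose(P(at(2.5),.10),Q(2.5))
robot.line_to(P(at(3.1),.10),Q(3.1)); robot.line_to(P(at(3.69),.10),Q(3.69))
print("insert hit",robot.line_to(P(at(3.69),.03),velocity=.08,guard=8))
for t in np.linspace(3.69,.335,18)[1:]:
    if robot.line_to(P(at(t),.03),Q(t),.09 if t>.6 else .04,guard=15): print("guard",t,robot.observe()["wrist_force"]); break
b=t+.06; robot.line_to(P(at(b),.03),Q(b),.05); robot.line_to(P(at(b),.13))
g=pick()
if .045<g<.065: place("red",.06)
for n in("top","side"):
    p,d=robot.grab_frame(n); cv2.imwrite(f"pics/{n}6.png",p)
E
```

```text
insert hit False
gap 0.054824886569830866 0.05520618527600974 19.999871850013733 [ 0.1832544   0.18149614 -1.52055414] 89.6583
red top [ 0.48410342 -0.37949469] 0.2114270606503593 [155.19621277 199.30487061]
set at 0.017043614225063702
t 94.2417
```

View pics/side6.png

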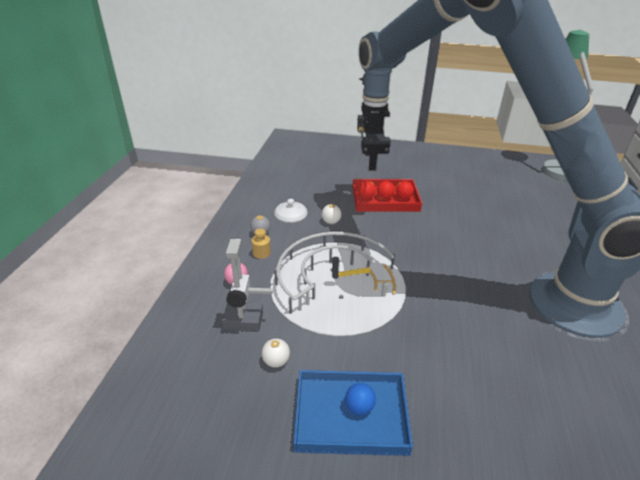

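The race is empty and all three reds are in the red tray. Now I close the gate.

```bash
python3 - <<'E'
from act import *
th=.296; F=R(psi_of(th)); d=at(th,1)-C
robot.move_pose(P(at(th,-.009),.14),F); robot.release()
print(robot.line_to(P(at(th,-.009),.064),guard=10))
robot.grasp(15); print(robot.observe()["finger_gap"])
print(robot.line_to(P(at(th,.061),.064),velocity=.06,guard=15)); robot.dwell(.3)
o=robot.observe(); print(o["wrist_force"],(o["position"][:2]-C)@d)
robot.release(); robot.line_to(P(at(th,.057),.16)); robot.move_pose(P((.45,-.15),.25),F)
for n in("top","side"):
    p,_=robot.grab_frame(n); cv2.imwrite(f"pics/{n}7.png",p)
im={n:cv2.imread(f"pics/{n}7.png") for n in("top","side")}
for n in im:
  for f in(0,7):
    m=mask(cv2.imread(f"pics/{n}{f}.png"),"yellow"); c=cv2.findNonZero(m)
    if c is not None: w=plane(n,c.reshape(-1,2),.04)[:,:2]; r=(w-C)@d; print(n,f,len(w),np.percentile(r,[2,50,98]))
cv2.imwrite("pics/m7.png",np.vstack([cv2.resize(im["side"][210:340,250:450],(600,290)),cv2.resize(im["top"][190:345,200:400],(600,310))]))
print(o["time_s"])
E
```

```text
False
0.01734301034861176
True
[ 0.91347699 -0.68685458  1.80881069] 0.05659267753553327
top 0 102 [0.06328621 0.09980539 0.13721401]
top 7 101 [0.06761246 0.10446429 0.14158992]
side 0 128 [0.05996453 0.09493108 0.13478733]
side 7 139 [0.06520933 0.10454888 0.14246112]
99.225
```

View pics/m7.png

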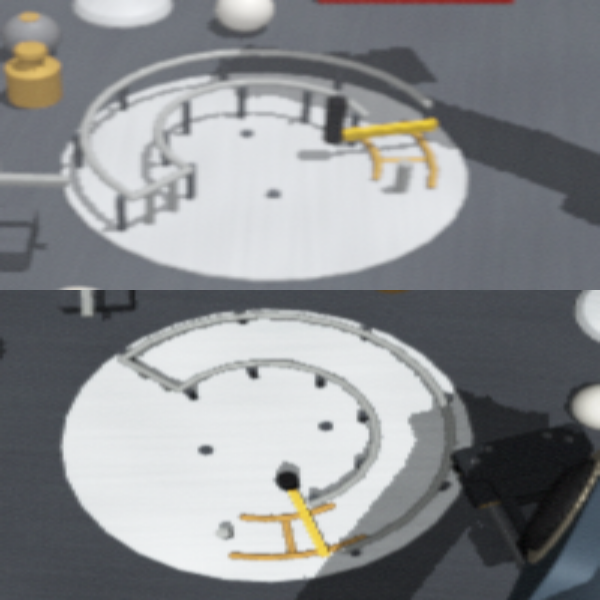

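The gate is against its shut stop: handle at 56.6 mm, bar across the track, race empty. Handing in.

```bash
python3 -c "
from station import robot
print(robot.sign_off())"
```

```text
the job is handed in; nothing more can be done
None
```

The job is handed in: the blue ball is in the blue tray, the three red balls are in the red tray, the race is empty and the gate is shut against its stop; the bystanders looked unmoved in the pictures, and the blue tray was knocked slightly during the run but kept its ball.

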